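# Index the table leg by four clicks and clamp it

## Robot

A 6-joint arm with a two-finger parallel gripper is mounted at the origin on the work surface. World frame = base frame: x ahead of the robot, y to its left, z up, the work surface at z = 0. Lengths are in m, angles in rad, forces in N, time in s.
With the tool pointing down it reaches from about 0.375 to 0.925 m from the base axis. Payload 5.7 kg.
Tool frame: the origin (TCP) lies on the centre line of the jaws, within the pads' length; the fingertips stand 19 mm ahead of it and the grasp point (between the pads) is the TCP; z points along the fingers, y is the line along which they close (so a half turn about z gives the same grasp; the last joint's range is limited). The gripper opens to 88 mm and grips with 3 to 60 N. Pads are 20 mm wide; open, the fingers measure 115 mm over their backs; the gripper's body (75 mm by 178 mm) begins 61 mm behind the grasp point.
Start: joints at [-1.284, 0.359, 1.51, -0, 1.272, -0.115], TCP at [0.235, -0.552, 0.242] pointing down, gripper open.
Joint ranges: [-2.97, 2.97], [-1.01, 2.36], [0.21, 2.38], [-0.96, 4.11], [0.2, 2.71], [-2.98, 2.98]. Speed limits (rad/s): [2.39, 2.39, 3.14, 3.14, 3.14, 3.14].

## Interface

Orientations are given as a unit quaternion [w, x, y, z].
In Python, from cell import env, grab_frame, get_calibration gives the robot as it stands.
- The arm moves only by the tool play_rows, never from a script. Its argument "steps" is a list of rows, each a list of 7 numbers: the closure, from -1 (fully open) to 1 (shut), so that 0 is half open, then the shift along the tool's x, y, z as a fraction of full scale, then the turn, a rotation vector about the tool's x, y, z as a fraction of full scale. In form: [[claw, tx, ty, tz, ax, ay, az], ...]. A call has 1 to 20 rows; each row is the pose to reach, as a shift and turn from the pose commanded when the call began, along the tool's axes at that moment, turning the shorter way round; what a row does not reach only later rows make up. Full scale, the value 1, is 20 cm for a shift and 360 degrees for a turn. A row lasts 1/8 s, in which the tool goes at most 62.5 mm and 10.7 degrees, less where a joint would pass 70% of its speed; a pose out of reach is approached as far as the arm can. A call with a number of a shift or a turn outside -1 to 1 is refused whole. A call with a gripper value outside its range is refused whole. The fingers move at their own pace and stop on an object; the grip force is fixed at half the most. Time passes only in rows, so rows that repeat a pose let the fingers close. It gives the time, the measured TCP pose, the force, the opening and the grip force at its end, in the units of the state.
- env.state(): the state, without advancing time (a new reading comes with each control period).
- grab_frame(name): name is "side" or "top" or "wrist"; returns the picture (400x640x3 uint8, red, green, blue); there is no depth.
- get_calibration(name): a dict with "camera_matrix" (3x3 intrinsics, pixels), "distortion" ([k1, k2, p1, p2, k3] as OpenCV has them; the pictures are not rectified), "T" (4x4, takes a point from camera to world coordinates); the wrist camera has in their place "mount" (4x4, takes a point from camera to tool coordinates, whose origin is the TCP and whose axes are the flange's). Camera axes: x right, y up, looking along -z (the intrinsics and any distortion apply to the point x, -y, -z); pixel columns grow to the right and rows downward; lengths in m; the calibration is good to about 2 mm. A picture is of the moment at which its call begins: read the wrist's pose just before it. get_calibration takes no time and is no camera call.
- env.sign_off(): hands the job in; it is judged then, once.
The state is a dict: "t": time; "qpos": joint angles; "dq": joint speeds; "joint_torque": joint torques, N m; "eef_pos": TCP position; "tool_rot": TCP orientation; "force": force on the tool from outside, world axes, zero at the start; "ft_torque": the same for the moment, N m; "grip_width": finger opening in m; "grip_force": force on a finger pad.
Only numpy, scipy, OpenCV 4.12 (cv2) and the standard library are available. Lean on these libraries where they do the work, as an engineer would, in place of code of your own. Each camera call takes 0.05 s, during which the arm holds its last target. There are 200 camera calls.

## Task

The table leg in the fluting jig is ready for its next flute. Pinch the two orange tabs of the sloping index dial, turn it exactly four clicks clockwise (as seen looking at the dial) from where it now stands and let go so that the tabs spring out and lock; only then swing the red-balled clamp lever all the way over to its other stop, towards the dial, and let go of it. Leave everything else on the bench where it is.

Things in the scene. Friction and masses are not known exactly. Their poses are not given: they have to be found in the camera images.
- dial_grip (a point): Where to grip the index dial: on its axis, 40 mm above the round face (112 mm across, on a green 118 mm square block), at the upper part of its two orange tabs. Own z: along the dial's axis, out of the face, leaning 28 degrees from vertical roughly towards the robot. Own y: the line through the two tabs; it turns with the dial. The black hub between the tabs is 20 mm across and ends 14 mm below this point.
- dial (a joint): Index dial angle, rad, grows clockwise looking at the face (left-handed about dial_grip's z). A click is 18 degrees = 0.314 rad; it rests at 0, 0.314, 0.628 ... 2.513 and starts in one of the first three. Between clicks a spring roller resists with up to 0.2 N m, then pulls it into the next; let go under half a click off, it settles in the nearest. The table leg turns with it.
- tab_left (a joint): How far one orange tab is pressed in, m: 0 out (dial locked), 0.007 fully in; free beyond about 0.0045. Springs: 3.5 N to start, 7 N fully in. Each tab is 18 mm wide, 6 mm thick, and reaches along the axis from 30 mm below to 12 mm beyond dial_grip. Outer faces 56 mm apart at rest, 42 mm fully pinched.
- tab_right (a joint): The same for the opposite tab. The dial turns only while both are pressed in at once.
- dial_rim (a point): A point on the rim of the dial's brass plate, 34 mm from the axis; it turns with the dial (four clicks move it 40 mm in a straight line). The small pins and lugs around the plate, out to 48 mm from the axis, stay at least 25 mm below dial_grip along the axis.
- clamp (a joint): Clamp lever angle, rad: 0 leaning away from the dial (open), 1.1 leaning towards the dial (clamped, its stop). It starts between 0 and 0.15, stays where it is left, and takes about 3 N at the ball.
- clamp_ball (a point): Centre of the red ball, 28 mm across, at the end of the clamp lever (steel rod 11 mm thick), 85 mm from its pivot.
- clamp_pivot (a point): The clamp lever's pivot on its green block, 60 mm above the bench, fixed. Own axes: z up; y level, along the bed towards the dial's end; x level, away from the robot. The lever swings in the y-z plane from 0.55 rad to -y of upright to 0.55 rad to +y of upright. The leg, up to 48 mm thick, axis 100 mm above the bench, lies along y, 115 mm to +x of the pivot.
- gouge_a: A carving gouge with a dark wood handle, 220 mm long, lying on the bench in front of the jig; not to be moved. Origin under its middle.
- gouge_b: A carving gouge with a light handle, 220 mm long, lying on the bench; not to be moved. Origin under its middle.
- mallet: A round wooden carver's mallet standing on its head, 88 mm across, 235 mm high; not to be moved. Origin under its middle.
- glue: A white glue bottle, 68 mm across, 170 mm high, standing; not to be moved. Origin under its middle.
- sanding_block: A cork sanding block, 60 x 40 x 28 mm, lying on the jig's wooden bed at the tailstock end; not to be moved. Origin under its middle.
- offcut_a: A wood offcut, 90 x 45 x 30 mm; not to be moved. Origin under its middle.
- offcut_b: A wood offcut, 60 x 50 x 40 mm; not to be moved. Origin under its middle.

How it is judged:
On the way, in this order (a step that is already met when the one before it is completed fails the run):
1. the dial is four clicks clockwise of where it started, with both tabs sprung out again (distance of dial_rim from where it was at the start of the episode between 0.0375 and 0.0423 m and value of joint dial above 1.1 rad and value of joint each of tab_left, tab_right below 0.002 m), for 0.2 s.
2. the clamp lever is thrown over (value of joint clamp above 0.95 rad), for 0.2 s.
At the end, for the whole second after the job is handed in: The dial rests four clicks (72 degrees, within 5) clockwise of its start with both tabs out (less than 2 mm pressed), and the clamp lever stands within 0.15 rad of its stop on the dial's side (all of step 1 and value of joint clamp above 0.95 rad and velocity of joint dial between -0.1 and 0.1 rad/s); the robot touches nothing.
It fails at once if something else on the bench was shifted by more than 30 mm (distance of any of gouge_a, gouge_b, mallet, glue, sanding_block, offcut_a, offcut_b from where it was at the start of the episode above 0.03 m).
It also fails if it takes over 54 s, if anything falls off the work surface, if the arm or the gripper's body presses on something with over 40 N, if the wrist force passes 120 N, or if a joint passes its speed limit or range.

## Working session

There is one attempt and no reset: what is moved stays moved. The work goes in short steps, Python scripts to look and compute and a tool call to move; the robot and the scene stay as the last step left them, time stands still between calls to the robot, and variables do not carry over. Pictures are saved under pics/ and viewed, at most 10 in all, crops included, and the job is handed in when it is done.

Besides the shell and the picture viewer there is one more tool, called after "Request:" by a JSON object that holds its "op" and its "data". play_rows: Moves the arm, as the interface text tells. Shift numbers are shares of 20 cm and turn numbers shares of 360 degrees, none past 1 either way. Its arguments: {"type":"object","properties":{"steps":{"type":"array"}},"required":["steps"]}

```bash
mkdir -p pics; python3 - <<'E'
from cell import env, grab_frame, get_calibration
import cv2,numpy as np
np.set_printoptions(precision=4,suppress=True)
for n in("side","top"):
    cv2.imwrite(f"pics/{n}0.png",grab_frame(n)[:,:,::-1]); c=get_calibration(n); print(n,c["camera_matrix"],c["distortion"],c["T"])
print(get_calibration("wrist")); print(env.state())
E
```

```text
side [[431.171    0.     319.2302]
 [  0.     431.171  192.5083]
 [  0.       0.       1.    ]] [-0.0989  0.      0.      0.      0.    ] [[-0.9902  0.103  -0.094   0.3786]
 [-0.1392 -0.7701  0.6226  0.8785]
 [-0.0083  0.6296  0.7769  1.2498]
 [ 0.      0.      0.      1.    ]]
top [[434.6531   0.     324.0931]
 [  0.     434.6531 195.6779]
 [  0.       0.       1.    ]] [-0.0284  0.      0.      0.      0.    ] [[-0.023   0.9976 -0.0656  0.4306]
 [-0.9997 -0.0222  0.0127 -0.0036]
 [ 0.0112  0.0659  0.9978  1.4724]
 [ 0.      0.      0.      1.    ]]
{'camera_matrix': array([[353.9819,   0.    , 324.1758],
       [  0.    , 353.9819, 199.2973],
       [  0.    ,   0.    ,   1.    ]]), 'distortion': array([-0.0476,  0.    ,  0.    ,  0.    ,  0.    ]), 'mount': array([[-0.0005,  0.9532,  0.3025,  0.0834],
       [ 1.    ,  0.0006, -0.0005,  0.0003],
       [-0.0006,  0.3025, -0.9532, -0.1429],
       [ 0.    ,  0.    ,  0.    ,  1.    ]])}
{'t': 0.1, 'qpos': array([-1.2841,  0.3594,  1.5113,  0.    ,  1.2725, -0.1151]), 'dq': array([-0.0005,  0.0005, -0.0027, -0.0009, -0.0027, -0.0008]), 'joint_torque': array([  0.001 , -51.6355, -27.1407,   0.0678,   0.0277,  -0.    ]), 'eef_pos': array([ 0.2345, -0.5516,  0.2409]), 'tool_rot': array([-0.0008,  0.9799,  0.1995, -0.0001]), 'force': array([0.2532, 0.5838, 0.0922]), 'ft_torque': array([ 0.0187, -0.0008,  0.0472]), 'grip_force': 0.0, 'grip_width': 0.08749315354836433}
```

View pics/top0.png

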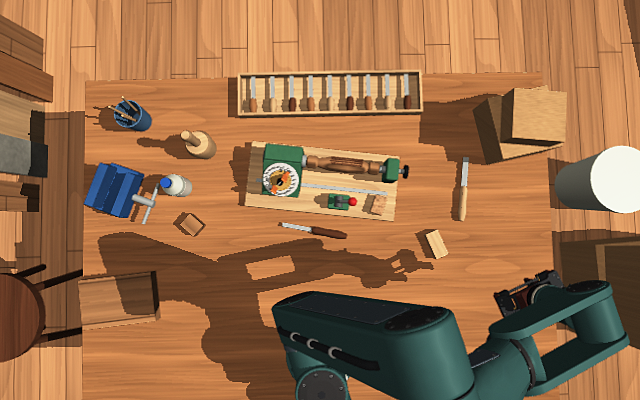

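View pics/side0.png

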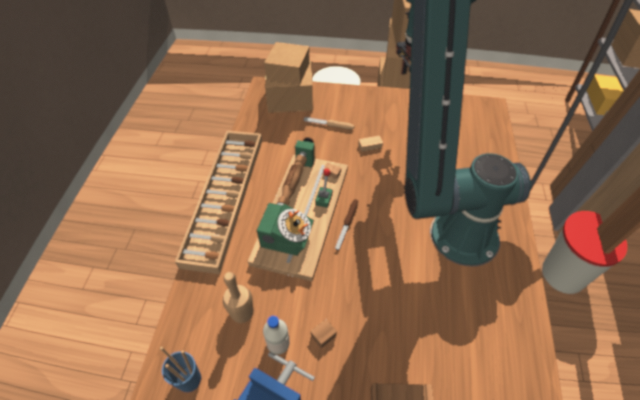

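The top view shows the dial at about (282,180), the ball at about (353,201), and the bed running right, which is -y. In the side view the dial is at about (294,225) and the ball at about (327,172). Next I'll zoom both.

```bash
cat > h.py <<'E'
from cell import env, grab_frame, get_calibration
import cv2,numpy as np
from scipy.spatial.transform import Rotation as R
np.set_printoptions(precision=4,suppress=True)
def toolT():
    s=env.state(); T=np.eye(4); q=s["tool_rot"]; T[:3,:3]=R.from_quat(np.r_[q[1:],q[0]]).as_matrix(); T[:3,3]=s["eef_pos"]; return T
def camT(n,Tt=None):
    c=get_calibration(n); return c["T"] if n!="wrist" else Tt@c["mount"]
def ray(n,uv,T):
    c=get_calibration(n); p=cv2.undistortPoints(np.array([[uv]],float),c["camera_matrix"],c["distortion"])[0,0]
    d=T[:3,:3]@np.array([p[0],-p[1],-1.]); return T[:3,3],d/np.linalg.norm(d)
def plane(r,p0,n):
    o,d=r; return o+d*(np.dot(np.subtract(p0,o),n)/np.dot(d,n))
def tri(rs):
    A=sum(np.eye(3)-np.outer(d,d) for o,d in rs); b=sum((np.eye(3)-np.outer(d,d))@o for o,d in rs)
    x=np.linalg.solve(A,b); return x,[np.linalg.norm((np.eye(3)-np.outer(d,d))@(x-o)) for o,d in rs]
def proj(n,P,T):
    c=get_calibration(n); p=(np.asarray(P)-T[:3,3])@T[:3,:3]; p=p*[1,-1,-1]
    return cv2.projectPoints(p.reshape(-1,1,3),np.zeros(3),np.zeros(3),c["camera_matrix"],c["distortion"])[0][:,0]
E
python3 - <<'E'
from h import *
a=cv2.imread("pics/top0.png")[140:220,250:410]; b=cv2.imread("pics/side0.png")[150:260,245:355]
a=cv2.resize(a,None,fx=3,fy=3,interpolation=2); b=cv2.resize(b,None,fx=3,fy=3,interpolation=2)
c=np.zeros((330,820,3),np.uint8); c[:240,:480]=a; c[:330,485:815]=b; cv2.imwrite("pics/z.png",c[:,:800])
for n in("top","side"):
    im=cv2.imread(f"pics/{n}0.png"); hsv=cv2.cvtColor(im,cv2.COLOR_BGR2HSV)
    m=((hsv[...,0]<5)|(hsv[...,0]>174))&(hsv[...,1]>170)&(hsv[...,2]>110)
    k,_,st,ce=cv2.connectedComponentsWithStats(m.astype(np.uint8))
    print(n,[(s[4],c.round(1)) for s,c in zip(st[1:],ce[1:]) if s[4]>8])
E
```

```text
top [(np.int32(49), array([352.4, 201.2]))]
side [(np.int32(21), array([326.5, 171.8])), (np.int32(1889), array([590.1, 239. ]))]
```

View pics/z.png

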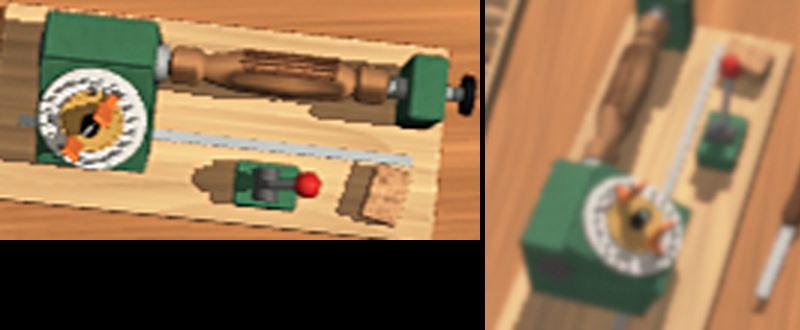

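The crops show the white dial face (top about (281,179), side about (294,225)), with tabs running from upper-right to lower-left in the top view. The clamp leans away from the dial.

```bash
python3 - <<'E'
from h import *
Tt,Ts=camT("top"),camT("side")
print("ball",tri([ray("top",(352.4,201.2),Tt),ray("side",(326.5,171.8),Ts)]))
f,e=tri([ray("top",(280.7,179.3),Tt),ray("side",(294,225.3),Ts)]);print("face",f,e)
z=lambda x,y:(250+x/3,140+y/3)
p=[plane(ray("top",z(*q),Tt),[0,0,.02],[0,0,1]) for q in((150,133),(410,160))]; d=p[0]-p[1]; print(p,"bed dir deg",np.degrees(np.arctan2(d[1],d[0])))
yb=d/np.linalg.norm(d); xb=np.cross(yb,[0,0,1]); n=-xb*np.sin(np.radians(28))+np.array([0,0,np.cos(np.radians(28))]); print("xb",xb,"n",n)
g=f+.04*n; print("grip",g)
t=[plane(ray("top",z(*q),Tt),g+.008*n,n) for q in((107,103),(70,148))]; print("tabs",t)
print("tool",toolT())
E
```

```text
ball (array([ 0.5003, -0.1073,  0.1377]), [np.float64(0.0008497013712713465), np.float64(0.0008497013712713873)])
face [0.5756 0.114  0.116 ] [np.float64(0.001328119084264788), np.float64(0.0013281190842647308)]
[array([0.566 , 0.0578, 0.02  ]), array([ 0.5293, -0.2324,  0.02  ])] bed dir deg 82.79168508910125
xb [ 0.9921 -0.1255  0.    ] n [-0.4658  0.0589  0.8829]
grip [0.5569 0.1163 0.1513]
tabs [array([0.5826, 0.0936, 0.1754]), array([0.5403, 0.1338, 0.1505])]
tool [[ 0.9204  0.3911 -0.0004  0.2345]
 [ 0.3911 -0.9204  0.0016 -0.5516]
 [ 0.0002 -0.0016 -1.      0.2409]
 [ 0.      0.      0.      1.    ]]
```

```bash
cat >> h.py <<'E'
n=np.array([-0.4658,0.0589,0.8829])
def toolR(n,t):
    z=-n/np.linalg.norm(n); y=t-z*(t@z); y/=np.linalg.norm(y); return np.column_stack([np.cross(y,z),y,z])
def rows(Rw,p,T=None):
    T=toolT() if T is None else T
    return np.round(np.r_[T[:3,:3].T@(np.asarray(p)-T[:3,3])/.2, R.from_matrix(T[:3,:3].T@Rw).as_rotvec()/(2*np.pi)],4)
E
python3 - <<'E'
from h import *
Rg=toolR(n,np.array([.0423,-.0402,.0249])); T=toolT(); g=np.array([.5569,.1163,.1513]); pre=g+.12*n
print(Rg,pre)
w=[(.315,-.345,.33),(.40,-.13,.34)]
for p in w: print(rows(T[:3,:3],p,T)); T[:3,3]=p
print(rows(Rg,pre,T))
E
```

```text
[[ 0.5825  0.6661  0.4658]
 [ 0.7715 -0.6335 -0.0589]
 [ 0.2559  0.3937 -0.8829]] [0.501  0.1234 0.2572]
[ 0.7747 -0.7942 -0.444   0.      0.      0.    ]
[ 0.8115 -0.8233 -0.0485  0.      0.      0.    ]
[ 0.9601 -0.9678  0.4156 -0.0544  0.0567 -0.0729]
```

Request:
{"op": "play_rows", "data": {"steps": [[-1, 0, 0, -0.44, 0, 0, 0], [-1, 0, 0, -0.44, 0, 0, 0], [-1, 0.77, -0.79, -0.44, 0, 0, 0], [-1, 0.77, -0.79, -0.44, 0, 0, 0], [-1, 0.77, -0.79, -0.44, 0, 0, 0], [-1, 0.77, -0.79, -0.44, 0, 0, 0], [-1, 0.77, -0.79, -0.44, 0, 0, 0]]}}

```text
t: 0.98
eef_pos: [0.3149, -0.3443, 0.3296]
tool_rot: [-0.0, 0.98, 0.201, -0.0]
force: [0.3, 0.3, 1.0]
grip_width: 0.0877
grip_force: 0.0
```

Request:
{"op": "play_rows", "data": {"steps": [[-1, 0.81, -0.82, -0.05, 0, 0, 0], [-1, 0.81, -0.82, -0.05, 0, 0, 0], [-1, 0.81, -0.82, -0.05, 0, 0, 0], [-1, 0.81, -0.82, -0.05, 0, 0, 0], [-1, 0.81, -0.82, -0.05, 0, 0, 0]]}}

```text
t: 1.6
eef_pos: [0.4005, -0.1312, 0.3397]
tool_rot: [0.0, 0.98, 0.201, 0.0]
force: [-0.1, 0.3, -0.0]
grip_width: 0.0877
grip_force: 0.0
```

Request:
{"op": "play_rows", "data": {"steps": [[-1, 0.96, -0.97, 0.41, -0.0544, 0.0567, -0.0729], [-1, 0.96, -0.97, 0.41, -0.0544, 0.0567, -0.0729], [-1, 0.96, -0.97, 0.41, -0.0544, 0.0567, -0.0729], [-1, 0.96, -0.97, 0.41, -0.0544, 0.0567, -0.0729], [-1, 0.96, -0.97, 0.41, -0.0544, 0.0567, -0.0729], [-1, 0.96, -0.97, 0.41, -0.0544, 0.0567, -0.0729], [-1, 0.96, -0.97, 0.41, -0.0544, 0.0567, -0.0729], [-1, 0.96, -0.97, 0.41, -0.0544, 0.0567, -0.0729]]}}

```text
t: 2.6
eef_pos: [0.5007, 0.1196, 0.2581]
tool_rot: [0.13, 0.88, 0.407, 0.205]
force: [1.2, 0.5, 0.9]
grip_width: 0.0881
grip_force: 0.0
```

```bash
python3 - <<'E'
from h import *
T=toolT(); print(T,env.state()["qpos"],env.state()["t"]); np.save("T1.npy",T)
cv2.imwrite("pics/w1.png",grab_frame("wrist")[:,:,::-1])
E
```

```text
[[ 0.5841  0.6644  0.4663  0.5007]
 [ 0.7707 -0.6342 -0.0619  0.1196]
 [ 0.2546  0.3955 -0.8825  0.2581]
 [ 0.      0.      0.      1.    ]] [ 0.2125  0.0346  2.0151 -0.2677  0.6442  1.0945] 2.6
```

View pics/w1.png

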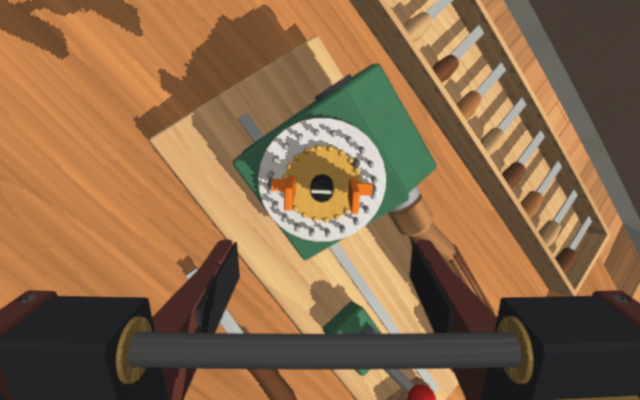

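The wrist view shows the dial centred at about (322,180), with the tabs at about (285,190) and (361,193), nearly level (so well aligned with the jaw line), and the hub at (321,188). I'll refine from this view.

```bash
python3 - <<'E'
from h import *
T=np.load("T1.npy"); Tw=camT("wrist",T)
im=cv2.imread("pics/w1.png"); hsv=cv2.cvtColor(im,cv2.COLOR_BGR2HSV); H,S,V=cv2.split(hsv)
roi=np.zeros(H.shape,bool); roi[110:250,250:395]=1
w=(S<60)&(V>120)&roi; pts=np.argwhere(cv2.morphologyEx(w.astype(np.uint8),cv2.MORPH_OPEN,np.ones((3,3))))[:,::-1]
hull=cv2.convexHull(pts.astype(np.int32)); el=cv2.fitEllipse(hull); print(el)
o=((H>=5)&(H<14)&(S>215)&(V>150)&roi).astype(np.uint8)
k,lab,st,ce=cv2.connectedComponentsWithStats(o)
for i in range(1,k):
    if st[i,4]>25: print(st[i],ce[i])
rw=ray("wrist",el[0],Tw)
f,e=tri([rw,ray("top",(280.7,179.3),camT("top")),ray("side",(294,225.3),camT("side"))]); print("face",f,e)
f0=np.array([.5756,.114,.116])
for F in(f0,f):
    print("wrist ray on face plane",plane(rw,F,n))
# normals check: project circle radius 56 (vs ellipse)
yb=np.array([.1255,.9921,0]); u=np.cross(yb,n)
a=np.linspace(0,2*np.pi,60)[:,None]
F=plane(rw,f,n); print(cv2.fitEllipse(proj("wrist",F+.056*(np.cos(a)*yb+np.sin(a)*u),Tw).astype(np.float32)))
np.save("F.npy",F)
c=cv2.resize(im[110:250,230:420],None,fx=4,fy=4,interpolation=2); cv2.imwrite("pics/w1z.png",c)
E
```

```text
((322.4236755371094, 180.8627166748047), (126.66189575195312, 129.25506591796875), 158.83975219726562)
face [0.5759 0.114  0.1169] [np.float64(0.00108681842568397), np.float64(0.0018099024932372565), np.float64(0.000993139297883088)]
wrist ray on face plane [0.5771 0.1135 0.1168]
wrist ray on face plane [0.5769 0.1137 0.1174]
((322.393798828125, 177.5995635986328), (122.88985443115234, 126.7562255859375), 90.64815521240234)
```

View pics/w1z.png

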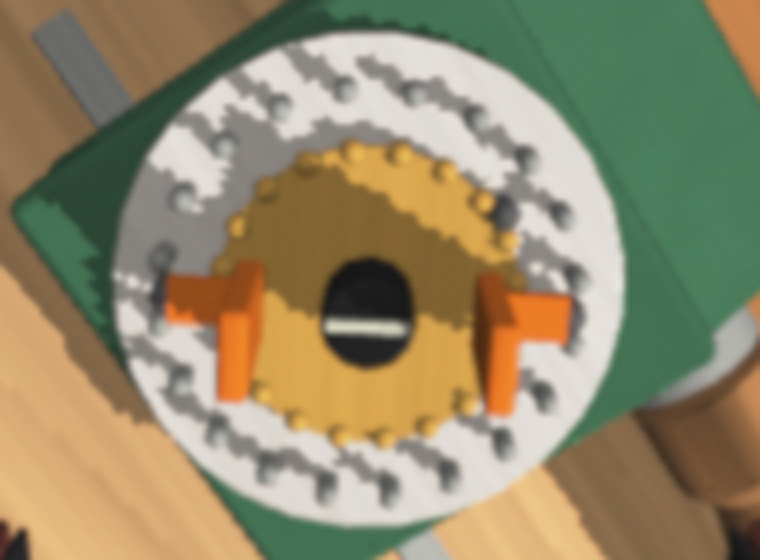

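The zoomed view gives these points: tab tip corners at crop (218,400) and (513,412), hub centre at (368,312), and the full round face outline.

```bash
cat > fit.py <<'E'
from h import *
from scipy.optimize import least_squares
T=np.load("T1.npy"); Tw=camT("wrist",T); z=lambda x,y:np.array([230+x/4-.375,110+y/4-.375])
yb=np.array([.1255,.9921,0]); a=np.linspace(0,2*np.pi,60)[:,None]
def model(p):
    F=p[:3]; t=np.cos(p[3])*np.cross(yb,n)*-1+np.sin(p[3])*-yb  # xb-ish, -yb
    x=np.cross(t,-n)
    e=cv2.fitEllipse(proj("wrist",F+.056*(np.cos(a)*yb+np.sin(a)*np.cross(yb,n)),Tw).astype(np.float32))
    P=proj("wrist",np.array([F+.052*n-.028*t-.009*x,F+.052*n+.028*t-.009*x,F+.026*n]),Tw)
    return e,P,proj("top",F,camT("top")),proj("side",F,camT("side")),t
def res(p,full=False):
    e,P,q,s,t=model(p)
    A,B=(P[0],P[1]) if P[0,0]<P[1,0] else (P[1],P[0])
    r=np.r_[np.subtract(e[0],(322.42,180.86)),(sum(e[1])-255.9)/2,A-z(218,400),B-z(513,412),P[2]-z(368,312),(q[0]-(280.7,179.3))*2,(s[0]-(294,225.3))*1.5]
    return r
s=least_squares(res,[.5765,.1137,.117,.7],diff_step=1e-4,x_scale=[.01,.01,.01,.1]); print(s.x,s.fun)
t=model(s.x)[4]; g=s.x[:3]+.04*n; print("grip",g,"t",t)
np.savez("fit.npz",g=g,t=t,F=s.x[:3])
E
python3 fit.py
```

```text
[ 0.5682  0.1088  0.1221 -0.619 ] [ -0.9473   7.3809  -1.5797  -1.2719 -10.9698   2.5348 -10.97    -0.2579
  13.2537   2.9566   3.3461   4.2834  -3.184 ]
grip [0.5496 0.1111 0.1574] t [-0.6406  0.6659 -0.3824]
```

```bash
sed -i 's/np.cos(p\[3\])\*np.cross(yb,n)\*-1+/np.cos(p[3])*np.cross(yb,n)+/' fit.py; python3 fit.py
```

```text
[0.575  0.1145 0.1208 0.6226] [-0.5719 -2.6991 -1.6112 -0.8153  0.0893  0.956   0.227   0.1509  2.199
 -0.7226 -0.8014  0.7116 -0.9705]
grip [0.5564 0.1169 0.1561] t [ 0.6384 -0.6685  0.3814]
```

```bash
python3 - <<'E'
from h import *
d=np.load("fit.npz"); g=d["g"]+.004*n; Rg=toolR(n,d["t"]); T=toolT()
print(rows(Rg,g+.05*n,T)); print(rows(Rg,g,T))
E
```

```text
[ 0.0211 -0.0068  0.3111  0.0004  0.0003  0.0072]
[ 0.0215 -0.0074  0.5611  0.0004  0.0003  0.0072]
```

Request:
{"op": "play_rows", "data": {"steps": [[-1, 0.021, -0.007, 0.31, 0, 0, 0.0072], [-1, 0.021, -0.007, 0.31, 0, 0, 0.0072], [-1, 0.021, -0.007, 0.41, 0, 0, 0.0072], [-1, 0.021, -0.007, 0.49, 0, 0, 0.0072], [-1, 0.021, -0.007, 0.56, 0, 0, 0.0072], [-1, 0.021, -0.007, 0.56, 0, 0, 0.0072], [-1, 0.021, -0.007, 0.56, 0, 0, 0.0072]]}}

```text
t: 3.52
eef_pos: [0.5541, 0.1187, 0.1598]
tool_rot: [0.125, 0.889, 0.389, 0.208]
force: [0.1, 0.5, -1.3]
grip_width: 0.088
grip_force: 0.0
```

```bash
python3 - <<'E'
from h import *
T=toolT(); np.save("T2.npy",T); print(T,env.state()["force"],env.state()["t"])
im=grab_frame("wrist")[:,:,::-1]; cv2.imwrite("pics/w2.png",im)
E
```

```text
[[ 0.6117  0.6389  0.4664  0.5541]
 [ 0.7427 -0.6669 -0.0605  0.1187]
 [ 0.2724  0.3834 -0.8825  0.1598]
 [ 0.      0.      0.      1.    ]] [ 0.1204  0.508  -1.3271] 3.525
```

View pics/w2.png

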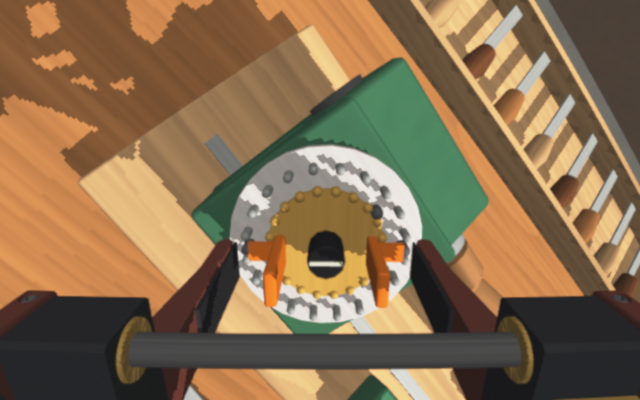

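The tabs sit squarely between the fingers: tips at (264,306) and (391,307) against a predicted row of 306, so the jaws are about 1 mm off in +y. I'll shift that and pinch.

Request:
{"op": "play_rows", "data": {"steps": [[-1, 0, 0.006, 0, 0, 0, 0], [0.2, 0, 0.006, 0, 0, 0, 0], [0.5, 0, 0.006, 0, 0, 0, 0], [1, 0, 0.006, 0, 0, 0, 0], [1, 0, 0.006, 0, 0, 0, 0], [1, 0, 0.006, 0, 0, 0, 0], [1, 0, 0.006, 0, 0, 0, 0], [1, 0, 0.006, 0, 0, 0, 0]]}}

```text
t: 4.58
eef_pos: [0.5545, 0.1181, 0.16]
tool_rot: [0.125, 0.889, 0.389, 0.208]
force: [-4.7, 0.9, 6.5]
grip_width: 0.0407
grip_force: 30.0
```

Request:
{"op": "play_rows", "data": {"steps": [[1, 0, 0, 0, 0, 0, 0.02], [1, 0, 0, 0, 0, 0, 0.04], [1, 0, 0, 0, 0, 0, 0.05], [1, 0, 0, 0, 0, 0, 0.05]]}}

```text
t: 5.08
eef_pos: [0.5548, 0.1177, 0.1602]
tool_rot: [0.091, 0.939, 0.244, 0.225]
force: [-4.1, -0.5, 6.9]
grip_width: 0.0406
grip_force: 30.0
```

```bash
python3 - <<'E'
from h import *
s=env.state(); T=toolT(); print(T[:3,:3].T@s["force"],T[:3,:3].T@s["ft_torque"],T[:3,3],s["qpos"],s["grip_width"])
E
```

```text
[-0.8018  0.6186 -7.9627] [-0.0972 -0.3864 -0.0408] [0.5548 0.1177 0.1602] [ 0.1788  0.2668  2.0471 -0.3907  0.3843  1.5709] 0.04064144503227999
```

Request:
{"op": "play_rows", "data": {"steps": [[1, 0, 0, 0, 0, 0, 0.025], [1, 0, 0, 0, 0, 0, 0.05], [1, 0, 0, 0, 0, 0, 0.075], [1, 0, 0, 0, 0, 0, 0.1], [1, 0, 0, 0, 0, 0, 0.125], [1, 0, 0, 0, 0, 0, 0.145], [1, 0, 0, 0, 0, 0, 0.15], [1, 0, 0, 0, 0, 0, 0.15], [1, 0, 0, 0, 0, 0, 0.15]]}}

```text
t: 6.2
eef_pos: [0.5547, 0.1164, 0.1602]
tool_rot: [-0.02, 0.948, -0.208, 0.241]
force: [-2.4, -8.8, 8.6]
grip_width: 0.0403
grip_force: 30.1
```

```bash
python3 - <<'E'
from h import *
s=env.state(); T=toolT(); T2=np.load("T2.npy"); print(T[:3,:3].T@s["force"],T[:3,:3].T@s["ft_torque"],T[:3,3],s["qpos"],s["grip_width"])
print(np.degrees(R.from_matrix(T2[:3,:3].T@T[:3,:3]).as_rotvec()))
cv2.imwrite("pics/w3.png",grab_frame("wrist")[:,:,::-1])
E
```

```text
[ 5.5386  7.7066 -8.1589] [-1.5589  0.6288  0.1131] [0.5547 0.1164 0.1602] [ 0.1774  0.2666  2.0469 -0.3924  0.386   2.5127] 0.04029857910107057
[-0.1305 -0.0849 71.987 ]
```

View pics/w3.png

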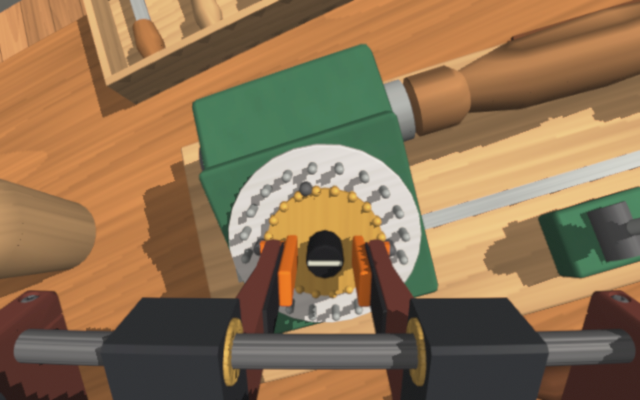

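The dial turned along with the jaws: the hub slot at (325,262) is level and the pinched tabs are at (288,270) and (362,272). Now I'll release and back off along the axis.

Request:
{"op": "play_rows", "data": {"steps": [[-1, 0, 0, 0, 0, 0, 0], [-1, 0, 0, 0, 0, 0, 0], [-1, 0, 0, 0, 0, 0, 0], [-1, 0, 0, 0, 0, 0, 0], [-1, 0, 0, 0, 0, 0, 0], [-1, 0, 0, -0.2, 0, 0, 0], [-1, 0, 0, -0.45, 0, 0, 0], [-1, 0, 0, -0.6, 0, 0, 0], [-1, 0, 0, -0.6, 0, 0, 0], [-1, 0, 0, -0.6, 0, 0, 0]]}}

```text
t: 7.5
eef_pos: [0.4988, 0.1252, 0.265]
tool_rot: [-0.021, 0.948, -0.208, 0.241]
force: [-0.3, -0.1, -1.0]
grip_width: 0.0878
grip_force: 0.0
```

```bash
python3 - <<'E'
from h import *
s=env.state(); T=toolT(); np.save("T4.npy",T); print(T,s["t"],s["force"],s["qpos"])
im=grab_frame("wrist")[:,:,::-1]; cv2.imwrite("pics/w4.png",im)
E
```

```text
[[ 0.7972 -0.3845  0.4655  0.4988]
 [-0.4048 -0.9124 -0.0605  0.1252]
 [ 0.448  -0.1402 -0.883   0.265 ]
 [ 0.      0.      0.      1.    ]] 7.5 [-0.331  -0.0691 -0.9711] [ 0.2273  0.0255  2.0037 -0.2678  0.6678  2.404 ]
```

View pics/w4.png

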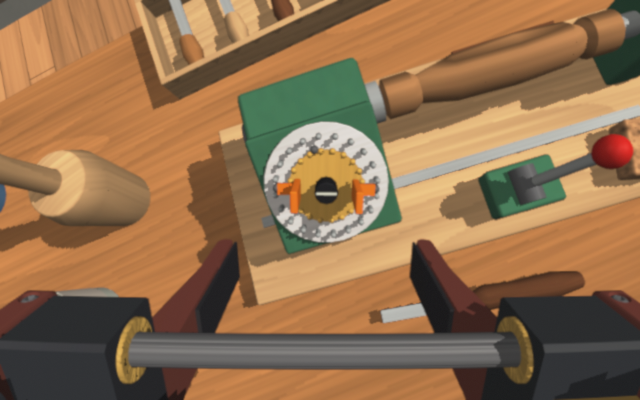

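Released: both tabs have sprung out at (287,190) and (364,190), and the dial sits level, as the jaws left it, so it moved four clicks. The ball is at (612,151) and the pivot block at about (522,185). Next is the clamp.

```bash
python3 - <<'E'
from h import *
T=np.load("T4.npy"); hsv=cv2.cvtColor(cv2.imread("pics/w4.png"),cv2.COLOR_BGR2HSV)
m=((hsv[...,0]<5)|(hsv[...,0]>174))&(hsv[...,1]>170)&(hsv[...,2]>110); m[:, :560]=0; m[230:]=0
(c,r)=cv2.minEnclosingCircle(np.argwhere(m)[:,::-1].astype(np.int32)); print(c,r)
b,e=tri([ray("top",(352.4,201.2),camT("top")),ray("side",(326.5,171.8),camT("side")),ray("wrist",c,camT("wrist",T))]); print(b,e)
yb=np.array([.1255,.9921,0]); Rd=toolR(np.array([0,0,1.]),-yb)
s=b-.055*yb; hi=np.r_[s[:2],.26]; lo=np.r_[s[:2],.14]
mid=(T[:3,3]+hi)/2+[0,0,.02]
print(mid,hi,rows(T[:3,:3],mid,T)); T[:3,3]=mid; print(rows(Rd,hi,T))
E
```

```text
(615.5, 149.5) 17.10272979736328
[ 0.5002 -0.1074  0.1392] [np.float64(0.0009004467515928182), np.float64(0.0013554770904490913), np.float64(0.0012577658804554799)]
[ 0.496  -0.0184  0.2825] [ 0.4933 -0.1619  0.26  ] [ 0.3188  0.6479 -0.0402  0.      0.      0.    ]
[ 0.2292  0.676   0.1364 -0.0117 -0.0772 -0.0478]
```

Request:
{"op": "play_rows", "data": {"steps": [[-1, 0.32, 0.65, -0.04, 0, 0, 0], [0, 0.32, 0.65, -0.04, 0, 0, 0], [1, 0.32, 0.65, -0.04, 0, 0, 0], [1, 0.32, 0.65, -0.04, 0, 0, 0]]}}

```text
t: 8.05
eef_pos: [0.4961, -0.0208, 0.282]
tool_rot: [-0.021, 0.947, -0.21, 0.24]
force: [-0.2, 0.3, -0.3]
grip_width: 0.0611
grip_force: 0.0
```

Request:
{"op": "play_rows", "data": {"steps": [[1, 0.23, 0.68, 0.14, -0.0117, -0.0772, -0.0478], [1, 0.23, 0.68, 0.14, -0.0117, -0.0772, -0.0478], [1, 0.23, 0.68, 0.14, -0.0117, -0.0772, -0.0478], [1, 0.23, 0.68, 0.14, -0.0117, -0.0772, -0.0478], [1, 0.23, 0.68, 0.14, -0.0117, -0.0772, -0.0478], [1, 0.23, 0.68, 0.14, -0.0117, -0.0772, -0.0478]]}}

```text
t: 8.8
eef_pos: [0.4926, -0.1613, 0.2597]
tool_rot: [-0.0, 0.998, -0.063, 0.0]
force: [0.3, 0.7, 0.2]
grip_width: 0.0016
grip_force: 0.0
```

```bash
python3 - <<'E'
from h import *
s=env.state(); T=toolT(); print(T,s["t"],s["qpos"],s["grip_width"])
yb=np.array([.1255,.9921,0]); Rd=toolR(np.array([0,0,1.]),-yb); b=np.array([.5002,-.1074,.1392])
p=b-.055*yb; p[2]=.14; print(rows(Rd,p))
e=b+.0347*yb+.0444*yb-.0275*yb; e[2]=.14; print(e,rows(Rd,e)); e[2]=.27; print(rows(Rd,e-.03*yb))
E
```

```text
[[ 0.9922 -0.1249  0.0006  0.4926]
 [-0.1249 -0.9922  0.0005 -0.1613]
 [ 0.0005 -0.0006 -1.      0.2597]
 [ 0.      0.      0.      1.    ]] 8.8 [-0.4502  0.2239  1.6601  0.0008  1.2573  1.2456] 0.0015504061784145445
[ 0.0034  0.0033  0.5984 -0.0001 -0.0001  0.0001]
[ 0.5067 -0.0562  0.14  ] [ 0.0038 -0.5297  0.5987 -0.0001 -0.0001  0.0001]
[ 0.004  -0.3801 -0.0514 -0.0001 -0.0001  0.0001]
```

Request:
{"op": "play_rows", "data": {"steps": [[1, 0, 0, 0.3, 0, 0, 0], [1, 0, 0, 0.6, 0, 0, 0], [1, 0, 0, 0.6, 0, 0, 0], [1, 0, -0.08, 0.6, 0, 0, 0], [1, 0, -0.14, 0.6, 0, 0, 0], [1, 0, -0.2, 0.6, 0, 0, 0], [1, 0, -0.2, 0.6, 0, 0, 0]]}}

```text
t: 9.68
eef_pos: [0.4999, -0.1229, 0.1415]
tool_rot: [0.0, 0.998, -0.062, 0.002]
force: [1.0, -0.1, -0.9]
grip_width: 0.0005
grip_force: 0.0
```

Request:
{"op": "play_rows", "data": {"steps": [[1, 0, -0.05, 0, 0, 0, 0], [1, 0, -0.1, 0, 0, 0, 0], [1, 0, -0.15, 0, 0, 0, 0], [1, 0, -0.2, 0, 0, 0, 0], [1, 0, -0.25, 0, 0, 0, 0], [1, 0, -0.28, 0, 0, 0, 0], [1, 0, -0.3, 0, 0, 0, 0], [1, 0, -0.3, 0, 0, 0, 0]]}}

```text
t: 10.68
eef_pos: [0.5059, -0.0634, 0.1398]
tool_rot: [-0.0, 0.998, -0.063, -0.0]
force: [-0.0, 0.1, -0.1]
grip_width: 0.0002
grip_force: 0.0
```

Request:
{"op": "play_rows", "data": {"steps": [[1, 0, -0.02, 0, 0, 0, 0], [1, 0, -0.035, 0, 0, 0, 0], [1, 0, -0.035, 0, 0, 0, 0]]}}

```text
t: 11.05
eef_pos: [0.507, -0.0569, 0.14]
tool_rot: [-0.0, 0.998, -0.063, 0.0]
force: [-0.9, -1.3, -1.0]
grip_width: 0.0005
grip_force: 0.8
```

```bash
python3 - <<'E'
from h import *
print(env.state()["force"])
a=grab_frame("top")[130:230,240:420,::-1]; b=grab_frame("side")[130:260,245:375,::-1]
c=np.zeros((520,800,3),np.uint8); c[:220,:396]=cv2.resize(a,(396,220),interpolation=2); c[:400,400:]=cv2.resize(b,(400,400),interpolation=2); cv2.imwrite("pics/c1.png",c)
E
```

```text
[-0.9265 -1.3423 -1.0447]
```

View pics/c1.png

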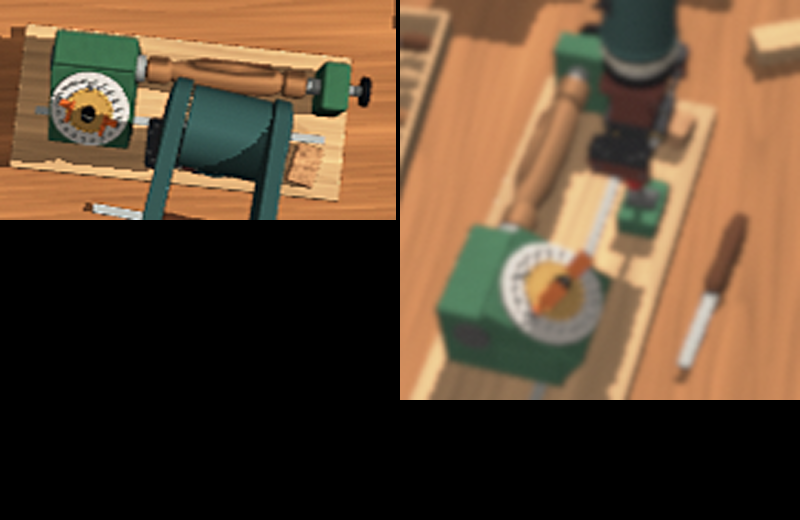

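The side view shows a bit of red under the gripper at about (320,190), so the ball has come part of the way. I'll push on gently.

Request:
{"op": "play_rows", "data": {"steps": [[1, 0, -0.015, 0, 0, 0, 0], [1, 0, -0.03, 0, 0, 0, 0], [1, 0, -0.03, 0, 0, 0, 0]]}}

```text
t: 11.52
eef_pos: [0.508, -0.0509, 0.14]
tool_rot: [-0.0, 0.998, -0.063, 0.0]
force: [-0.1, -2.0, -0.3]
grip_width: 0.0003
grip_force: 1.0
```

```bash
python3 - <<'E'
from h import *
print(env.state()["force"])
yb=np.array([.1255,.9921,0]); b=np.array([.5002,-.1074,.1392]); P=b+.035*yb; P[2]=.06
hsv=cv2.cvtColor(grab_frame("side")[:,:,::-1].copy(),cv2.COLOR_BGR2HSV)
m=((hsv[...,0]<5)|(hsv[...,0]>174))&(hsv[...,1]>170)&(hsv[...,2]>110); m[:,350:]=0; m[:,:290]=0
q=np.argwhere(m)[:,::-1]; print(len(q),q.mean(0),q.min(0),q.max(0))
for a in(-.42,.2,.3,.4,.5,.55): print(a,proj("side",P+.085*(np.sin(a)*yb+np.array([0,0,np.cos(a)])),camT("side")))
E
```

```text
[-0.0929 -2.0194 -0.271 ]
4 [320.   191.25] [319 191] [321 192]
-0.42 [[326.7397 171.8863]]
0.2 [[322.8997 181.7978]]
0.3 [[322.2712 184.0047]]
0.4 [[321.6601 186.3215]]
0.5 [[321.0736 188.7215]]
0.55 [[320.7918 189.9441]]
```

Request:
{"op": "play_rows", "data": {"steps": [[1, 0, -0.01, 0, 0, 0, 0], [1, 0, -0.02, 0, 0, 0, 0], [1, 0, -0.02, 0, 0, 0, 0]]}}

```text
t: 11.95
eef_pos: [0.5084, -0.0472, 0.14]
tool_rot: [0.0, 0.998, -0.063, 0.0]
force: [-1.6, -4.1, -3.0]
grip_width: 0.0004
grip_force: 2.0
```

Request:
{"op": "play_rows", "data": {"steps": [[1, 0, -0.01, 0, 0, 0, 0], [1, 0, -0.015, 0, 0, 0, 0], [1, 0, -0.015, 0, 0, 0, 0]]}}

```text
t: 12.32
eef_pos: [0.5085, -0.0468, 0.14]
tool_rot: [0.002, 0.998, -0.062, -0.0]
force: [-2.1, -14.7, -3.7]
grip_width: 0.0008
grip_force: 7.5
```

Force rose to 15 N with almost no movement, so the lever is at its stop. Backing off.

Request:
{"op": "play_rows", "data": {"steps": [[1, 0, 0.1, 0, 0, 0, 0], [1, 0, 0.2, 0, 0, 0, 0], [1, 0, 0.25, 0, 0, 0, 0], [1, 0, 0.3, -0.3, 0, 0, 0], [1, 0, 0.6, -0.7, 0, 0, 0], [1, 0, 0.95, -0.8, 0, 0, 0], [1, 0, 0.95, -0.8, 0, 0, 0], [1, 0, 0.95, -0.8, 0, 0, 0], [1, 0, 0.95, -0.8, 0, 0, 0]]}}

```text
t: 13.45
eef_pos: [0.4845, -0.2316, 0.2994]
tool_rot: [-0.001, 0.998, -0.063, -0.0]
force: [-0.8, -1.1, -0.4]
grip_width: 0.0004
grip_force: 0.0
```

```bash
python3 - <<'E'
from h import *
print(env.state()["eef_pos"],env.state()["force"])
yb=np.array([.1255,.9921,0]); b=np.array([.5002,-.1074,.1392]); P=b+.035*yb; P[2]=.06
fr={n:grab_frame(n)[:,:,::-1].copy() for n in("side","top")}; rs=[]
for n_,im in fr.items():
    hsv=cv2.cvtColor(im,cv2.COLOR_BGR2HSV)
    m=((hsv[...,0]<5)|(hsv[...,0]>174))&(hsv[...,1]>170)&(hsv[...,2]>110); m[:,370:]=0; m[:,:290]=0; m[250:]=0
    q=np.argwhere(m)[:,::-1]; print(n_,len(q),q.mean(0) if len(q) else 0)
    if len(q)>8: rs.append(ray(n_,q.mean(0),camT(n_)))
if rs:
    x=tri(rs) if len(rs)==2 else (plane(rs[0],P+[0,0,.0725],[0,0,1]),0); d=x[0]-P; print(x,"angle from upright",np.arctan2(d@yb,d[2]))
c=np.zeros((400,800,3),np.uint8); c[:220,:396]=cv2.resize(fr["top"][130:230,240:420],(396,220),interpolation=2); c[:400,400:]=cv2.resize(fr["side"][130:260,245:375],(400,400),interpolation=2); cv2.imwrite("pics/c2.png",c)
E
```

```text
[ 0.4845 -0.2316  0.2994] [-0.8102 -1.0709 -0.4056]
side 19 [320.1579 190.8421]
top 24 [324.     197.2917]
(array([ 0.5123, -0.0203,  0.1376]), [np.float64(0.0011387279794625941), np.float64(0.0011387279794625206)]) angle from upright 0.5986131462459929
```

View pics/c2.png

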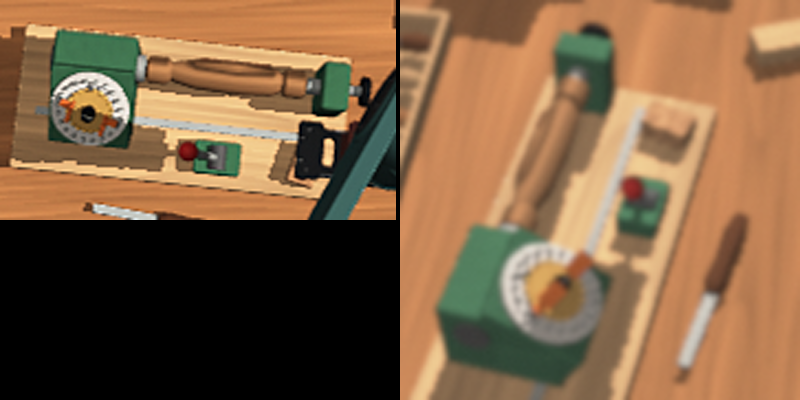

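The lever now leans towards the dial (ball at top crop (188,152), about 0.6 rad past upright, which is its stop). The dial tabs are out, everything else is in place and the arm is clear.

```bash
python3 -c "
from cell import env
print(env.sign_off())"
```

```text
the job is handed in; nothing more can be done
None
```

I turned the dial four clicks clockwise with its tabs sprung out, then swung the clamp lever to its stop on the dial's side and handed the job in after about 13.5 s of robot time; the sign-off returned no verdict.

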